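# Unlock the tip box with the key that fits

## Robot

A 7-joint arm with a two-finger parallel gripper is mounted at the origin on a cart in front of the work surface, level with it; the furniture and walls round the work are solid. World frame = base frame: x ahead of the robot, y to its left, z up, the work surface at z = 0. Lengths are in m, angles in degrees, forces in N, time in s.
With the tool pointing down it reaches from about 0.425 to 0.875 m from the base axis. Payload 4.7 kg.
Tool frame: the origin (TCP) lies between the finger pads; the fingertips stand 17 mm ahead of it and the grasp point (between the pads) lies 2 mm behind it; z points along the fingers, y is the line along which they close (so a half turn about z gives the same grasp; the last joint's range is limited). The gripper opens to 87 mm and grips with 3 to 60 N. Pads are 19 mm wide; open, the fingers measure 117 mm over their backs; the gripper's body (75 mm by 190 mm) begins 51 mm behind the grasp point.
Start: joints at [71.625, 18.392, -4.016, 83.108, 1.295, 78.541, -3.26], TCP at [0.214, -0.614, 0.24] pointing down, gripper open.
Joint ranges: [-163.93, 163.93], [-17.29, 119.83], [-79.2, 71.16], [3.27, 140.29], [-89.18, 269.18], [5.43, 117.66], [-154.24, 154.24]. Speed limits (degrees/s): [147.25, 147.25, 180, 180, 180, 180, 180].

## Interface

Orientations are given as [roll, pitch, yaw] about the fixed x, y, z axes, in that order (R = Rz(yaw) Ry(pitch) Rx(roll)).
In Python, from cell import env, cams gives the robot as it stands.
- The arm moves only by the shell command python3 -m pendant 'ROWS' [FORCE]. ROWS is JSON, a list of rows, each an object of numbers: "tx", "ty", "tz": the shift along the tool's x, y, z each as a share of 0.05 m, from -1 to 1; "spin": the turn about the tool's z as a share of 4 degrees, from -1 to 1; "claw": the closure, from 0 (fully open) to 1 (shut). A call has 1 to 10 rows; each row shifts and turns the commanded pose from where the row before left it, along the tool's axes as they then stand; what a row does not reach is not made up. A row lasts 1/8 s, in which the tool goes at most 62.5 mm and 10.7 degrees, less where a joint would pass 70% of its speed; a pose out of reach is approached as far as the arm can. A call with a number of a shift or a turn outside -1 to 1 is refused whole. A call with a gripper value outside its range is refused whole. The fingers move at their own pace and stop on an object; FORCE is the grip in N (left out, the last holds). Time passes only in rows, so rows that do not move let the fingers close. It gives the time, the measured TCP pose, the force, the opening and the grip force at its end, in the units of the state.
- env.get_obs(): the state, without advancing time (a new reading comes with each control period).
- cams.read_camera(name): name is "scene" or "top"; returns the picture (480x640x3 uint8, red, green, blue); there is no depth.
- cams.camera_info(name): a dict with "fx", "fy", "cx", "cy" (pixels), "rvec" (rotation vector, rad) and "tvec" (3), from world to camera coordinates, as OpenCV has them. Camera axes: x right, y down, z forward; pixel columns grow to the right and rows downward; lengths in m; the calibration is good to about 2 mm. A picture is of the moment at which its call begins. camera_info takes no time and is no camera call.
- env.sign_off(): hands the job in; it is judged then, once.
The state is a dict: "time_s": time; "qpos": joint angles; "joint_velocities": joint speeds; "effort": joint torques, N m; "tool_pos": TCP position; "tool_rot": TCP orientation; "force": force on the tool from outside, world axes, zero at the start; "wrist_torque": the same for the moment, N m; "grip_width": finger opening in m; "grasp_force": force on a finger pad.
Only numpy, scipy, OpenCV 4.12 (cv2) and the standard library are available. Lean on these libraries where they do the work, as an engineer would, in place of code of your own. Each camera call takes 0.05 s, during which the arm holds its last target. There are 200 camera calls.

## Task

Unlock the tip box: of the three keys in the clear stand, take the one whose bit fits the slot of the brass lock on the box (the flat blade, with the blue head), push it fully home, and turn it clockwise seen from above until the lock reaches its stop. Leave the key upright in the lock and the other two keys in the stand.

Things in the scene. Friction and masses are not known exactly. Their poses are not given: they have to be found in the camera images.
- flat_key_head (a point): Centre of the BLUE head of the key that fits (90 g): upright slab 14 thick (x) x 40 (y) x 48 mm high (z up). Below it a collar 46 mm wide, 5 thick, underside 29 mm under the point, hanging upright in a clear stand (plate 50 mm up, 3 holes 80 mm apart, order varies). Under the collar a 36 mm long flat blade, 30 (along y) x 6 mm, tip 22 x 4. A half turn makes no difference.
- cross_key_head (a point): Centre of the RED head of a key that does not fit and stays in the stand: same head and collar as the blue one, but the bit is a 30 x 30 mm cross.
- round_key_head (a point): Centre of the YELLOW head of a key that does not fit and stays in the stand: same head and collar as the blue one, but the bit is a round post 24 mm thick.
- lock_slot (a point): Centre of the slot's mouth, on top of the brass lock disc (76 mm wide, 12 high) on the lid of the grey steel tip box (146 x 186 mm, fixed), 82 mm above the worktop. Slot 40 mm long (y) x 16 wide (x), straight down through the disc into the hollow box; z up; axes turn with the disc. Key fully home: collar on the disc, head centre 29 mm above this point.
- lock (a joint): Turn of the lock disc about the upright axis through the slot's centre, rad: 0 locked (red line at the red dot), 0.9 at its stop, unlocked (green dot); grows clockwise seen from above; about 0.06 N m, stays where left. The blade has about 0.35 rad of play in the slot before the disc follows: the key turns about 1.25 rad in all, 0.35 + 0.9, to reach the stop.

How it is judged (in metres and radians):
On the way:
1. the blue-headed flat key is fully home in the lock, the lock not yet turned (horizontal distance between flat_key_head and lock_slot below 0.015 m and z of flat_key_head in the frame of lock_slot below 0.036 m and value of joint lock below 0.4 rad), for 0.1 s.
At the end, for the whole second after the job is handed in: Lock turned past 0.6 rad (stop at 0.9). Blue-headed key in its slot: head centre within 15 mm of the slot centre sideways, less than 36 mm above its mouth (fully home: 29), upright within 0.2 rad. Red and yellow key heads within 30 mm of where they began (horizontal distance between flat_key_head and lock_slot below 0.015 m and z of flat_key_head in the frame of lock_slot below 0.036 m and value of joint lock above 0.6 rad and angle between flat_key_head's own z axis and vertical below 0.2 rad and distance of each of cross_key_head, round_key_head from where it was at the start of the episode below 0.03 m); the robot touches nothing.
It also fails if it takes over 48 s, if anything falls off the work surface, if the arm or the gripper's body presses on something with over 40 N, if the wrist force passes 120 N, or if a joint passes its speed limit or range.

## Working session

There is one attempt and no reset: what is moved stays moved. The work goes in short steps, Python scripts to look and compute and a shell command to move; the robot and the scene stay as the last step left them, time stands still between calls to the robot, and variables do not carry over. Pictures are saved under pics/ and viewed, at most 10 in all, crops included, and the job is handed in when it is done.

```bash
mkdir -p pics; cat > h.py <<'E'
import numpy as np,cv2
from cell import env,cams
def snap(n,f,crop=None,s=1):
    im=cams.read_camera(n)[:,:,::-1]
    if crop: x0,y0,x1,y1=crop; im=im[y0:y1,x0:x1]
    if s!=1: im=cv2.resize(im,None,fx=s,fy=s,interpolation=cv2.INTER_CUBIC)
    cv2.imwrite('pics/'+f,im)
def cam(n):
    c=cams.camera_info(n);R=cv2.Rodrigues(np.array(c['rvec'],float))[0];return c,R,np.array(c['tvec'],float).ravel()
def toz(n,u,v,z):
    c,R,t=cam(n);d=R.T@np.array([(u-c['cx'])/c['fx'],(v-c['cy'])/c['fy'],1]);o=-R.T@t
    return o+d*(z-o[2])/d[2]
def px(n,p):
    c,R,t=cam(n);q=R@np.array(p)+t;return c['fx']*q[0]/q[2]+c['cx'],c['fy']*q[1]/q[2]+c['cy']
E
python3 - <<'E'
from h import *
snap('top','t0.png');snap('scene','s0.png')
for n in('top','scene'):
    c,R,t=cam(n);print(n,c['fx'],-R.T@t,R[2])
print(env.get_obs())
E
```

```text
top 547.8279149792166 [ 0.42665798 -0.08607796  1.07957904] [ 0.07199881 -0.02600689 -0.9970656 ]
scene 555.4694040644889 [-0.06727364  0.39598169  0.90729375] [ 0.52156563 -0.45522333 -0.72162387]
{'time_s': 0.1, 'qpos': array([71.62437047, 18.43442732, -4.01706603, 83.16739401,  1.29692252,
       78.5399956 , -3.26200977]), 'joint_velocities': array([-0.05890347, -0.11228701,  0.03252576, -0.28105578, -0.03982394,
       -0.00437099,  0.1037647 ]), 'effort': array([ 1.27294002e-04, -4.92570090e+01, -4.05418044e-01, -3.13400495e+01,
       -6.41066954e-02,  3.94306169e-02,  6.34714911e-05]), 'tool_pos': array([ 0.21339641, -0.61348892,  0.23857998]), 'tool_rot': array([-1.79903527e+02,  6.78952474e-03,  1.91850483e+01]), 'force': array([ 0.05285137, -0.44509496,  0.17135932]), 'wrist_torque': array([-0.05282172, -0.01406237, -0.0162523 ]), 'grasp_force': 0.0, 'grip_width': 0.08675093613459306}
```

View pics/t0.png

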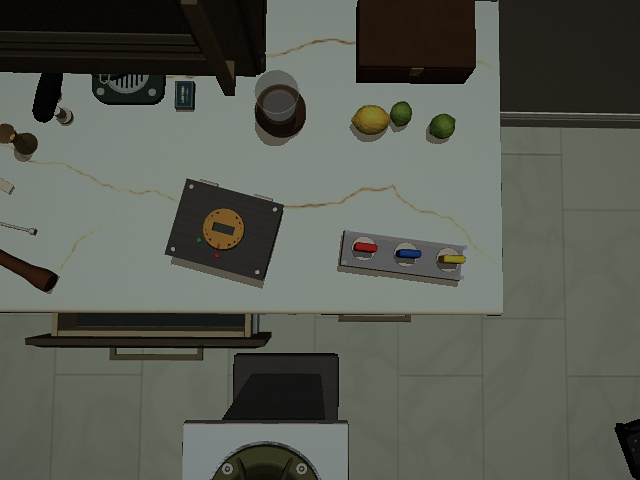

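View pics/s0.png

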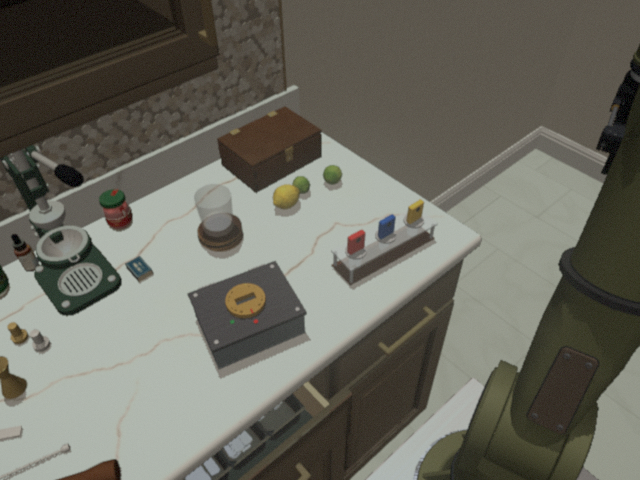

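The top view shows red at (365,247), blue at (408,254, the middle key) and yellow at (453,259). The lock disc is at (223,229). I'll enlarge both areas.

```bash
python3 - <<'E'
from h import *
im=cams.read_camera('top')[:,:,::-1]
a=cv2.resize(im[222:287,340:470],None,fx=6,fy=6,interpolation=cv2.INTER_CUBIC)[:, :780]
b=cv2.resize(im[200:260,190:260],None,fx=6,fy=6,interpolation=cv2.INTER_CUBIC)
cv2.imwrite('pics/a.png',a);cv2.imwrite('pics/b.png',b)
hsv=cv2.cvtColor(im,cv2.COLOR_BGR2HSV)
roi=np.zeros(im.shape[:2],np.uint8);roi[222:287,340:480]=1
for n,lo,hi in(('blue',100,130),('red',0,8),('yel',18,32)):
    m=cv2.inRange(hsv,(lo,150,60),(hi,255,255))*roi
    pts=cv2.findNonZero(m);r=cv2.minAreaRect(pts);p=toz('top',*r[0],.103);print(n,len(pts),r,p)
    bx=cv2.boxPoints(r);print([toz('top',*q,.103)[:2].round(4).tolist() for q in bx])
E
```

```text
blue 138 ((410.01556396484375, 252.76771545410156), (20.354814529418945, 6.585381031036377), 3.814074993133545) [ 0.47652566 -0.26150138  0.103     ]
[[0.4717, -0.2428], [0.4835, -0.2436], [0.4814, -0.2802], [0.4696, -0.2794]]
red 151 ((365.7538757324219, 246.46925354003906), (21.20993995666504, 7.194014549255371), 7.125016689300537) [ 0.48713902 -0.18197235  0.103     ]
[[0.4829, -0.1623], [0.4957, -0.1639], [0.4914, -0.2017], [0.4785, -0.2001]]
yel 153 ((454.0, 258.5), (7.0, 20.0), 90.0) [ 0.46689639 -0.34075127  0.103     ]
[[0.473, -0.3227], [0.4733, -0.3589], [0.4608, -0.3588], [0.4605, -0.3226]]
```

View pics/a.png

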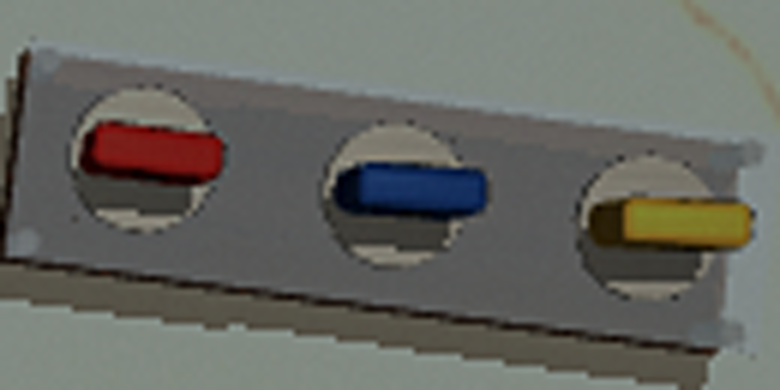

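View pics/b.png

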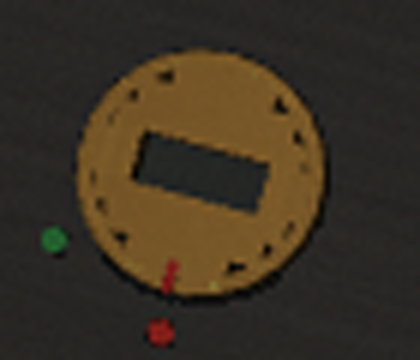

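```bash
python3 - <<'E'
from h import *
P=[toz('top',190+x/6,200+y/6,.082)[:2] for x,y in((148,131),(270,163),(256,213),(133,180))]
c=np.mean(P,0);d=(P[0]-P[1])+(P[3]-P[2]);print('lock',c,'yaw',np.degrees(np.arctan2(-d[0],d[1])),np.linalg.norm(d)/2)
print('disc',toz('top',190+201/6,200+172/6,.082))
print('bluetop',toz('top',340+422/6,222+188/6,.103),'collar',toz('top',340+395/6,222+196/6,.055))
for a,b in(((357,163),(487,168)),((357,207),(487,212))):
    d=toz('top',340+a[0]/6,222+a[1]/6,.103)-toz('top',340+b[0]/6,222+b[1]/6,.103);print(np.degrees(np.arctan2(-d[0],d[1])))
B=np.array([.4765,-.2612])
ps=np.radians(19.2);x=np.array([np.cos(ps),np.sin(ps)]);y=np.array([np.sin(ps),-np.cos(ps)])
d=B-[.2134,-.6135];print('move tool',d@x,d@y)
E
```

```text
lock [0.51871114 0.07528689] yaw -14.390629423204016 0.038393745587586396
disc [0.51862896 0.0755156  0.082     ]
bluetop [ 0.47551574 -0.26206946  0.103     ] collar [ 0.47533717 -0.26221463  0.055     ]
-1.7041550102193352
-1.7224535568701527
move tool 0.36432514265548416 -0.2461789804777434
```

```bash
python3 -m pendant '[{"tx":0.91,"ty":-0.615},{"tx":0.91,"ty":-0.615},{"tx":0.91,"ty":-0.615},{"tx":0.91,"ty":-0.615},{"tx":0.91,"ty":-0.615},{"tx":0.91,"ty":-0.615},{"tx":0.91,"ty":-0.615},{"tx":0.91,"ty":-0.615},{"spin":-1},{"spin":-1}]'; python3 -m pendant '[{"spin":-1},{"spin":-1},{"spin":-1},{"spin":-1},{"spin":-1},{"spin":-1},{"spin":-1},{"spin":-1},{"spin":-1},{"spin":-1}]'; python3 -m pendant '[{"spin":-1},{"spin":-1},{"spin":-1},{"spin":-1},{"spin":-1},{}]'
cat > d.py <<'E'
from h import *
import sys
g=np.array(eval(sys.argv[1]));o=env.get_obs();p=o['tool_pos'];ps=np.radians(o['tool_rot'][2])
x=np.array([np.cos(ps),np.sin(ps)]);y=np.array([np.sin(ps),-np.cos(ps)]);d=g[:2]-p[:2]
print('pose',p.round(4),o['tool_rot'].round(2),'t',o['time_s'],'F',o['force'].round(1),'q',o['qpos'].round(0),'w',o['grip_width'],'gf',o['grasp_force'])
print('tool units x,y,z:',d@x/.05,d@y/.05,(p[2]-g[2])/.05)
E
python3 d.py '[.476,-.262,.081]'
```

```text
pose [ 0.2134 -0.6136  0.2387] [-1.7992e+02  1.0000e-02  1.9180e+01] t 0.15 F [-0.2  0.  -1.1] q [72. 18. -4. 83.  1. 79. -3.] w 0.08717489646175967 gf 0.0
tool units x,y,z: 7.271065017361185 -4.914847622043232 3.1538792483205444invalid input at $[0]: expected keys tx, ty, tz, spin, claw
invalid input at $[0]: expected keys tx, ty, tz, spin, claw
invalid input at $[0]: expected keys tx, ty, tz, spin, claw
```

```bash
python3 -m pendant '[{"tx":0.91,"ty":-0.615,"tz":0,"spin":0,"claw":0},{"tx":0.91,"ty":-0.615,"tz":0,"spin":0,"claw":0},{"tx":0.91,"ty":-0.615,"tz":0,"spin":0,"claw":0},{"tx":0.91,"ty":-0.615,"tz":0,"spin":0,"claw":0},{"tx":0.91,"ty":-0.615,"tz":0,"spin":0,"claw":0},{"tx":0.91,"ty":-0.615,"tz":0,"spin":0,"claw":0},{"tx":0.91,"ty":-0.615,"tz":0,"spin":0,"claw":0},{"tx":0.91,"ty":-0.615,"tz":0,"spin":0,"claw":0},{"tx":0,"ty":0,"tz":0,"spin":-1,"claw":0},{"tx":0,"ty":0,"tz":0,"spin":-1,"claw":0}]'
python3 -m pendant '[{"tx":0,"ty":0,"tz":0,"spin":-1,"claw":0},{"tx":0,"ty":0,"tz":0,"spin":-1,"claw":0},{"tx":0,"ty":0,"tz":0,"spin":-1,"claw":0},{"tx":0,"ty":0,"tz":0,"spin":-1,"claw":0},{"tx":0,"ty":0,"tz":0,"spin":-1,"claw":0},{"tx":0,"ty":0,"tz":0,"spin":-1,"claw":0},{"tx":0,"ty":0,"tz":0,"spin":-1,"claw":0},{"tx":0,"ty":0,"tz":0,"spin":-1,"claw":0},{"tx":0,"ty":0,"tz":0,"spin":-1,"claw":0},{"tx":0,"ty":0,"tz":0,"spin":-1,"claw":0}]'
python3 -m pendant '[{"tx":0,"ty":0,"tz":0,"spin":-1,"claw":0},{"tx":0,"ty":0,"tz":0,"spin":-1,"claw":0},{"tx":0,"ty":0,"tz":0,"spin":-1,"claw":0},{"tx":0,"ty":0,"tz":0,"spin":-1,"claw":0},{"tx":0,"ty":0,"tz":0,"spin":-1,"claw":0},{"tx":0,"ty":0,"tz":0,"spin":0,"claw":0},{"tx":0,"ty":0,"tz":0,"spin":0,"claw":0}]'
python3 d.py '[.476,-.262,.081]'
```

```text
time_s: 1.4
tool_pos: [0.4769, -0.261, 0.2393]
tool_rot: [-180.0, 0.0, 27.4]
force: [-0.6, 0.0, 0.7]
grip_width: 0.087
grasp_force: 0.0
time_s: 2.65
tool_pos: [0.4763, -0.2619, 0.2393]
tool_rot: [-180.0, 0.0, 67.3]
force: [0.6, 0.2, 0.2]
grip_width: 0.0872
grasp_force: 0.0
time_s: 3.52
tool_pos: [0.4764, -0.262, 0.2394]
tool_rot: [-180.0, -0.0, 87.1]
force: [-0.2, 0.7, -0.7]
grip_width: 0.0869
grasp_force: 0.0
pose [ 0.4764 -0.262   0.2394] [-179.98   -0.     87.12] t 3.525 F [-0.2  0.7 -0.7] q [ 50.   7. -25.  98.   3.  76.  21.] w 0.08694758342205836 gf 0.0
tool units x,y,z: -0.0010792164815511974 -0.00804674805465165 3.168009423819481
```

```bash
python3 -m pendant '[{"tx":0,"ty":0,"tz":0.8,"spin":0,"claw":0},{"tx":0,"ty":0,"tz":0.8,"spin":0,"claw":0},{"tx":0,"ty":0,"tz":0.8,"spin":0,"claw":0},{"tx":0,"ty":0,"tz":0.47,"spin":0,"claw":0},{"tx":0,"ty":0,"tz":0.3,"spin":0,"claw":0},{"tx":0,"ty":0,"tz":0,"spin":0,"claw":0},{"tx":0,"ty":0,"tz":0,"spin":0,"claw":0.6},{"tx":0,"ty":0,"tz":0,"spin":0,"claw":0.75},{"tx":0,"ty":0,"tz":0,"spin":0,"claw":1},{"tx":0,"ty":0,"tz":0,"spin":0,"claw":1}]' 30
python3 -m pendant '[{"tx":0,"ty":0,"tz":0,"spin":0,"claw":1},{"tx":0,"ty":0,"tz":0,"spin":0,"claw":1},{"tx":0,"ty":0,"tz":0,"spin":0,"claw":1},{"tx":0,"ty":0,"tz":0,"spin":0,"claw":1}]'
python3 - <<'E'
from h import *
im=cams.read_camera('scene')[:,:,::-1]
cv2.imwrite('pics/g.png',cv2.resize(im[160:300,290:480],None,fx=4,fy=4,interpolation=cv2.INTER_CUBIC))
E
python3 d.py '[.476,-.262,.2]'
```

```text
time_s: 4.78
tool_pos: [0.4767, -0.2622, 0.0814]
tool_rot: [180.0, 0.0, 87.2]
force: [-0.1, 0.8, -0.1]
grip_width: 0.0551
grasp_force: 0.0
time_s: 5.28
tool_pos: [0.4764, -0.262, 0.081]
tool_rot: [-180.0, 0.0, 87.2]
force: [-0.2, -0.4, 0.2]
grip_width: 0.0148
grasp_force: 0.3
pose [ 0.4764 -0.262   0.081 ] [-179.99    0.     87.18] t 5.325 F [-0.1 -0.3  0.1] q [ 48.  15. -25. 108.   7.  59.  17.] w 0.013912850955233605 gf 30.00006617512554
tool units x,y,z: -0.0007279127494744682 -0.008470571770049796 -2.3797760101102727
```

View pics/g.png

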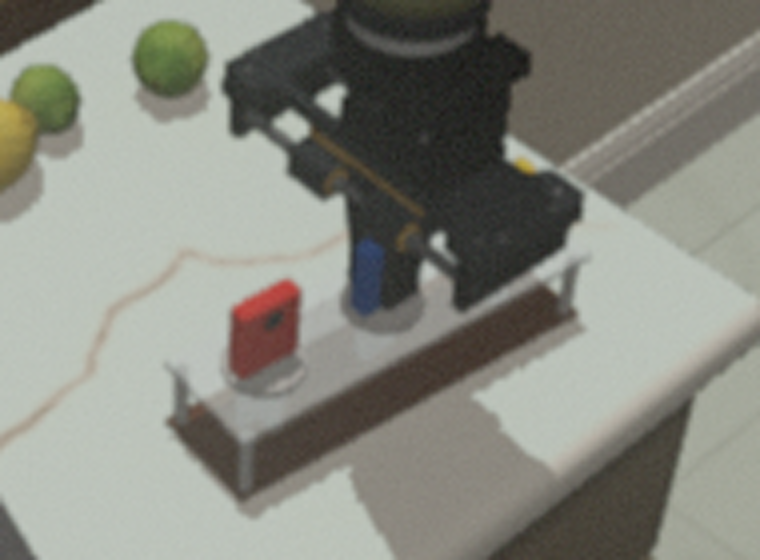

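The key is gripped (opening 13.9 mm, 30 N), upright. Next I lift it, carry it over the lock and turn it to the slot's angle.

```bash
python3 -m pendant '[{"tx":0,"ty":0,"tz":-0.4,"spin":0,"claw":1},{"tx":0,"ty":0,"tz":-0.7,"spin":0,"claw":1},{"tx":0,"ty":0,"tz":-0.7,"spin":0,"claw":1},{"tx":0,"ty":0,"tz":-0.6,"spin":0,"claw":1},{"tx":0.3,"ty":0.02,"tz":0,"spin":0,"claw":1},{"tx":0.6,"ty":0.05,"tz":0,"spin":0,"claw":1},{"tx":0.8,"ty":0.06,"tz":0,"spin":0,"claw":1},{"tx":0.8,"ty":0.06,"tz":0,"spin":0,"claw":1},{"tx":0.8,"ty":0.06,"tz":0,"spin":0,"claw":1},{"tx":0.8,"ty":0.06,"tz":0,"spin":0,"claw":1}]' 40
python3 -m pendant '[{"tx":0.8,"ty":0.06,"tz":0,"spin":0,"claw":1},{"tx":0.8,"ty":0.06,"tz":0,"spin":0,"claw":1},{"tx":0.7,"ty":0.05,"tz":0,"spin":0,"claw":1},{"tx":0.38,"ty":0.036,"tz":0,"spin":0,"claw":1},{"tx":0,"ty":0,"tz":0,"spin":0.9,"claw":1},{"tx":0,"ty":0,"tz":0,"spin":1,"claw":1},{"tx":0,"ty":0,"tz":0,"spin":1,"claw":1},{"tx":0,"ty":0,"tz":0,"spin":0,"claw":1},{"tx":0,"ty":0,"tz":0,"spin":0,"claw":1}]'
python3 d.py '[.5187,.0754,.113]'
python3 - <<'E'
from h import *
im=cams.read_camera('scene')[:,:,::-1]
cv2.imwrite('pics/l.png',cv2.resize(im[210:370,150:340],None,fx=3.7,fy=3.7,interpolation=cv2.INTER_CUBIC))
E
```

```text
time_s: 6.58
tool_pos: [0.5009, -0.0556, 0.1992]
tool_rot: [-179.9, -0.0, 87.2]
force: [0.2, 0.5, -1.7]
grip_width: 0.0137
grasp_force: 40.0
time_s: 7.7
tool_pos: [0.5182, 0.0757, 0.2001]
tool_rot: [-179.9, 0.0, 75.7]
force: [0.4, -0.1, -2.5]
grip_width: 0.0133
grasp_force: 40.0
pose [0.5182 0.0757 0.2001] [-1.7992e+02  2.0000e-02  7.5680e+01] t 7.7 F [ 0.4 -0.1 -2.5] q [ 27.   7. -41. 103.   5.  72. -29.] w 0.013342804251984535 gf 39.99995542690158
tool units x,y,z: -0.004197913802571532 0.010862240204412375 1.7428176820632115
```

View pics/l.png

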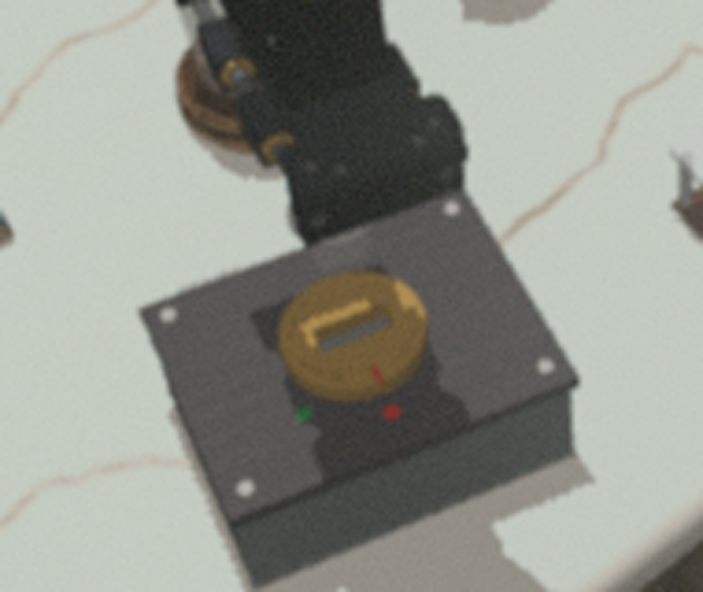

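```bash
python3 - <<'E'
from h import *
for z in(.134,.17,.183,.2):
    for n,o in(('scene',(150,210)),('top',(0,0))): 
        u=px(n,[.518,.0757,z]);print(z,n,np.round(u),np.round((np.array(u)-o)*3.7))
im=cams.read_camera('scene')[:,:,::-1]
cv2.imwrite('pics/l2.png',cv2.resize(cv2.convertScaleAbs(im[150:320,180:330],alpha=2.2,beta=20),None,fx=3.5,fy=3.5,interpolation=cv2.INTER_CUBIC))
E
```

```text
0.134 scene [242. 280.] [340. 260.]
0.134 top [219. 226.] [809. 837.]
0.17 scene [240. 267.] [332. 211.]
0.17 top [215. 224.] [795. 829.]
0.183 scene [239. 262.] [328. 193.]
0.183 top [213. 223.] [790. 826.]
0.2 scene [238. 256.] [324. 169.]
0.2 top [212. 222.] [783. 822.]
```

View pics/l2.png

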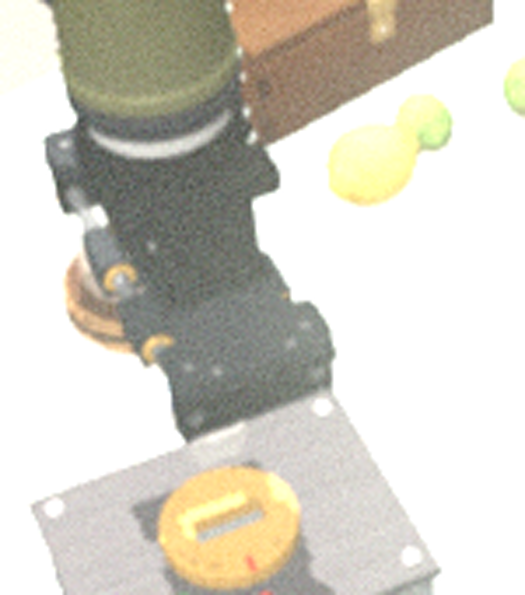

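The blade tip shows under the gripper at about pixel (243,279), against a predicted (242,280). It lines up, so I lower it.

```bash
python3 -m pendant '[{"tx":0,"ty":0.01,"tz":0.4,"spin":0,"claw":1},{"tx":0,"ty":0,"tz":0.4,"spin":0,"claw":1},{"tx":0,"ty":0,"tz":0.2,"spin":0,"claw":1},{"tx":0,"ty":0,"tz":0.15,"spin":0,"claw":1},{"tx":0,"ty":0,"tz":0.1,"spin":0,"claw":1},{"tx":0,"ty":0,"tz":0,"spin":0,"claw":1}]'; python3 d.py '[.5187,.0754,.113]'
```

```text
time_s: 8.55
tool_pos: [0.5194, 0.0752, 0.1385]
tool_rot: [-180.0, 0.0, 75.6]
force: [0.5, 0.7, -0.8]
grip_width: 0.0136
grasp_force: 40.0
pose [0.5194 0.0752 0.1385] [-179.99    0.     75.59] t 8.55 F [ 0.5  0.7 -0.8] q [ 26.  11. -41. 107.   8.  65. -32.] w 0.013645684553660409 gf 40.00008520670235
tool units x,y,z: -3.8828172561020576e-05 -0.015410665614466567 0.5103591115546809
```

Tip is about 10 mm into the slot with no contact force.

```bash
python3 -m pendant '[{"tx":0,"ty":0,"tz":0.2,"spin":0,"claw":1},{"tx":0,"ty":0,"tz":0.15,"spin":0,"claw":1},{"tx":0,"ty":0,"tz":0.1,"spin":0,"claw":1},{"tx":0,"ty":0,"tz":0.04,"spin":0,"claw":1},{"tx":0,"ty":0,"tz":0.02,"spin":0,"claw":1},{"tx":0,"ty":0,"tz":0,"spin":0,"claw":1},{"tx":0,"ty":0,"tz":0,"spin":0,"claw":1}]'
```

```text
time_s: 9.43
tool_pos: [0.5196, 0.0752, 0.1132]
tool_rot: [180.0, 0.0, 75.6]
force: [0.8, -0.5, -1.2]
grip_width: 0.0135
grasp_force: 40.0
```

```bash
python3 -m pendant '[{"tx":0,"ty":0,"tz":0.02,"spin":0,"claw":1},{"tx":0,"ty":0,"tz":0.02,"spin":0,"claw":1},{"tx":0,"ty":0,"tz":0,"spin":0,"claw":1}]'
```

```text
time_s: 9.8
tool_pos: [0.5197, 0.0752, 0.1129]
tool_rot: [180.0, 0.1, 75.6]
force: [-4.6, -0.6, 11.8]
grip_width: 0.0137
grasp_force: 40.0
```

Collar is seated (12 N at the predicted height). I ease the press and turn clockwise, which is positive spin.

```bash
python3 -m pendant '[{"tx":0,"ty":0,"tz":-0.02,"spin":0,"claw":1},{"tx":0,"ty":0,"tz":0,"spin":1,"claw":1},{"tx":0,"ty":0,"tz":0,"spin":1,"claw":1},{"tx":0,"ty":0,"tz":0,"spin":1,"claw":1},{"tx":0,"ty":0,"tz":0,"spin":1,"claw":1},{"tx":0,"ty":0,"tz":0,"spin":1,"claw":1},{"tx":0,"ty":0,"tz":0,"spin":1,"claw":1},{"tx":0,"ty":0,"tz":0,"spin":1,"claw":1},{"tx":0,"ty":0,"tz":0,"spin":1,"claw":1}]'; python3 d.py '[.5187,.0754,.113]'
```

```text
time_s: 10.92
tool_pos: [0.5194, 0.0753, 0.113]
tool_rot: [180.0, 0.0, 43.5]
force: [-3.4, -0.5, 7.7]
grip_width: 0.0138
grasp_force: 40.0
pose [0.5194 0.0753 0.113 ] [1.7998e+02 2.0000e-02 4.3460e+01] t 10.925 F [-3.4 -0.5  7.7] q [ 22.  12. -37. 108.   8.  62. -64.] w 0.013763606033128898 gf 40.00194285996258
tool units x,y,z: -0.00956006548032671 -0.011074680165227488 -0.0009273298948159203
```

```bash
python3 -m pendant '[{"tx":0,"ty":0,"tz":0,"spin":1,"claw":1},{"tx":0,"ty":0,"tz":0,"spin":1,"claw":1},{"tx":0,"ty":0,"tz":0,"spin":1,"claw":1},{"tx":0,"ty":0,"tz":0,"spin":1,"claw":1},{"tx":0,"ty":0,"tz":0,"spin":1,"claw":1},{"tx":0,"ty":0,"tz":0,"spin":1,"claw":1},{"tx":0,"ty":0,"tz":0,"spin":1,"claw":1},{"tx":0,"ty":0,"tz":0,"spin":1,"claw":1},{"tx":0,"ty":0,"tz":0,"spin":1,"claw":1},{"tx":0,"ty":0,"tz":0,"spin":0,"claw":1}]'; python3 -c "
from h import *
print(env.get_obs()['wrist_torque'])
im=cams.read_camera('top')[:,:,::-1]
cv2.imwrite('pics/e.png',cv2.resize(im[170:290,150:300],None,fx=4,fy=4,interpolation=cv2.INTER_CUBIC))"; python3 d.py '[.5187,.0754,.113]'
```

```text
time_s: 12.18
tool_pos: [0.5189, 0.0764, 0.113]
tool_rot: [-180.0, 0.0, 7.6]
force: [-5.0, 1.9, 6.9]
grip_width: 0.0141
grasp_force: 40.0
[ 0.30085039  0.99539518 -0.01921778]
pose [0.5189 0.0764 0.113 ] [-1.7996e+02  5.0000e-02  7.6200e+00] t 12.225 F [-4.6  0.6  7. ] q [ 18.  12. -32. 109.   7.  62. -99.] w 0.01385660530439093 gf 40.00029017217457
tool units x,y,z: -0.005796220080744401 0.018897148982564043 -0.0008998942136803634
```

```bash
python3 -m pendant '[{"tx":0,"ty":0,"tz":0,"spin":0.6,"claw":1},{"tx":0,"ty":0,"tz":0,"spin":0.5,"claw":1},{"tx":0,"ty":0,"tz":0,"spin":0,"claw":1}]'; python3 -c "
from h import *
print(env.get_obs()['wrist_torque'])"; python3 d.py '[.5187,.0754,.113]'
```

```text
time_s: 12.6
tool_pos: [0.5189, 0.0764, 0.113]
tool_rot: [-180.0, 0.1, 3.2]
force: [-4.5, 0.8, 7.4]
grip_width: 0.0137
grasp_force: 40.0
[0.34456098 1.05078294 0.01485411]
pose [0.5189 0.0764 0.113 ] [-1.7996e+02  5.0000e-02  3.2100e+00] t 12.6 F [-4.5  0.8  7.4] q [  18.   11.  -32.  109.    7.   62. -103.] w 0.013748110854284604 gf 40.00031093135476
tool units x,y,z: -0.00476218123188667 0.01951658788082735 -0.0008133450082487004
```

View pics/e.png

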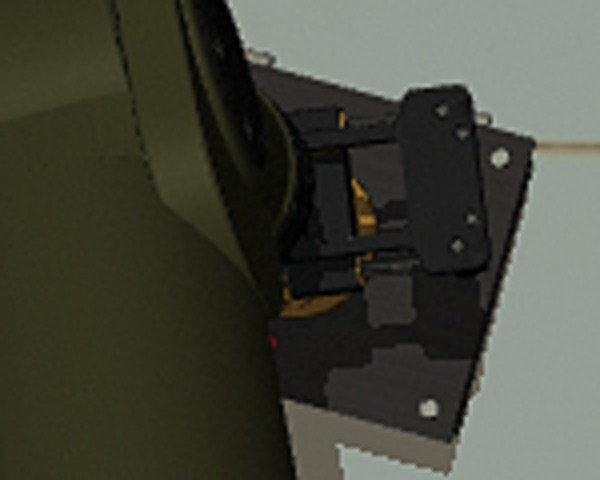

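The arm hides the lock. I add a little more turn, release, rise and check.

```bash
python3 -m pendant '[{"tx":0,"ty":0,"tz":0,"spin":0.7,"claw":1},{"tx":0,"ty":0,"tz":0,"spin":0,"claw":1},{"tx":0,"ty":0,"tz":-0.01,"spin":0,"claw":1}]' 20;  python3 -c "
from h import *
print(env.get_obs()['wrist_torque'])"; python3 -m pendant '[{"tx":0,"ty":0,"tz":0,"spin":0,"claw":0.6},{"tx":0,"ty":0,"tz":0,"spin":0,"claw":0.3},{"tx":0,"ty":0,"tz":0,"spin":0,"claw":0.2},{"tx":0,"ty":0,"tz":0,"spin":0,"claw":0.2},{"tx":0,"ty":0,"tz":-0.3,"spin":0,"claw":0.2},{"tx":0,"ty":0,"tz":-0.7,"spin":0,"claw":0.2},{"tx":0,"ty":0,"tz":-1,"spin":0,"claw":0.2},{"tx":0,"ty":0,"tz":-1,"spin":0,"claw":0.2},{"tx":0,"ty":0,"tz":0,"spin":0,"claw":0.2}]'; python3 d.py '[.5187,.0754,.113]'
python3 -c "
from h import *
im=cams.read_camera('scene')[:,:,::-1]
cv2.imwrite('pics/f.png',cv2.resize(im[180:380,150:450],None,fx=2.6,fy=2.6,interpolation=cv2.INTER_CUBIC))"
```

```text
time_s: 12.98
tool_pos: [0.5189, 0.0764, 0.113]
tool_rot: [-180.0, 0.0, 0.5]
force: [-2.6, 2.2, 2.2]
grip_width: 0.0139
grasp_force: 20.0
[0.60983129 0.72966016 0.22630239]
time_s: 14.1
tool_pos: [0.522, 0.076, 0.2683]
tool_rot: [-180.0, -0.6, 0.4]
force: [-0.6, -0.2, -0.4]
grip_width: 0.0692
grasp_force: 0.0
pose [0.522  0.076  0.2683] [-179.99   -0.57    0.4 ] t 14.1 F [-0.6 -0.2 -0.4] q [  19.    4.  -32.   97.    2.   79. -102.] w 0.0691899649340811 gf 0.0
tool units x,y,z: -0.06663761727887578 0.011983603196861415 3.1050951423051476
```

View pics/f.png

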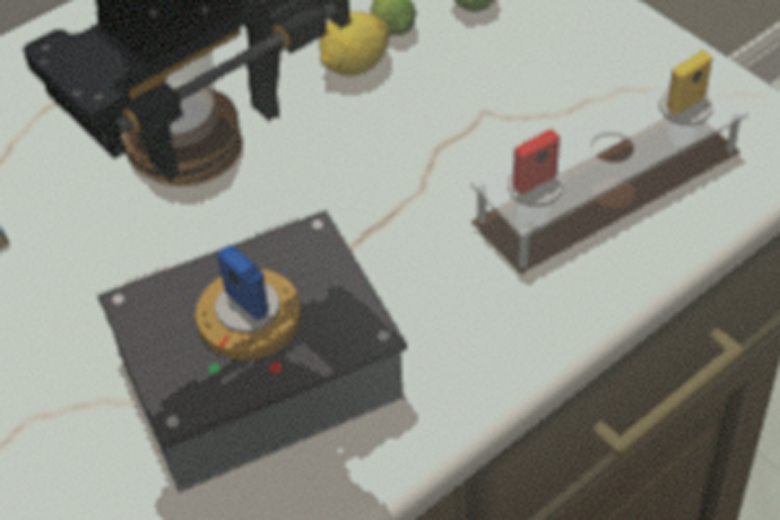

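The blue key stands upright, seated in the lock, and red and yellow are still in the stand. The red line, at crop (222,341), points toward the green dot at (213,369). I'll work out the angle before handing in.

```bash
python3 - <<'E'
from h import *
c=np.array([.5187,.0754]);f=lambda x,y,z:toz('scene',150+x/2.6,180+y/2.6,z)[:2]-c
A=[np.arctan2(*f(*a)[::-1]) for a in((275,368,.07),(222,341,.082),(213,369,.07))]
print([(A[0]-a)%(2*np.pi) for a in A], f(222,341,.082))
E
```

```text
[np.float64(0.0), np.float64(0.8984729760335546), np.float64(0.8796745026553641)] [-0.01375741  0.03172605]
```

The lock reads 0.90 rad, which is its stop.

```bash
python3 -c "
from h import *
print(env.sign_off())"
```

```text
the job is handed in; nothing more can be done
None
```

The blue flat key is fully home and upright in the lock, turned clockwise to the stop (about 0.90 rad measured from the camera image); the red and yellow keys are still in the stand, the gripper is clear, and the job was handed in at about 14 s of the 48 s allowed, with no verdict shown.

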